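Load the pigment caddy

ROBOT

A 6-joint arm with a two-finger parallel gripper is mounted at the origin on the work surface. World frame = base frame: x ahead of the robot, y to its left, z up, the work surface at z = 0. Lengths are in m, angles in rad, forces in N, time in s.
With the tool pointing down it reaches from about 0.325 to 0.775 m from the base axis. Payload 9.3 kg.
Tool frame: the origin (TCP) lies on the centre line of the jaws, within the pads' length; the fingertips stand 11 mm ahead of it and the grasp point (between the pads) lies 8 mm behind it (robot.tips_ahead is the distance from the TCP to the fingertips, in m); z points along the fingers, y is the line along which they close (so a half turn about z gives the same grasp; the last joint's range is limited). The gripper opens to 85 mm and grips with 20 to 120 N. Pads are 22 mm wide; open, the fingers measure 114 mm over their backs; the gripper's body (76 mm by 85 mm) begins 54 mm behind the grasp point. The pads swing forward as they close: fully open they stand 13 mm farther back than shut.
Start: joints at [-1.443, 0.259, 0.021, 1.334, 0, 1.418], TCP at [0.152, -0.528, 0.242] pointing down, gripper open.
Joint ranges: [-3.04, 3.04], [-0.91, 1.82], [-1.04, 1.36], [-1.92, 1.95], [-1.52, 1.45], [-3.14, 3.14]. Speed limits (rad/s): [2.22, 2.22, 2.79, 3.14, 3.14, 3.14].

INTERFACE

Orientations are given as a unit quaternion [w, x, y, z].
In Python, from station import robot gives the robot as it stands.
- The arm moves only by the shell command python3 -m creep 'ROWS'. ROWS is rows parted by semicolons, their numbers by spaces, 1 to 10 of them, each of 7 numbers: dx, dy, dz in m, then a rotation vector rx, ry, rz in rad, then the opening from 0.0 (shut) to 1.0 (fully open); each row shifts and turns the commanded pose from where the row before left it, along the tool's axes as they then stand; what a row does not reach is not made up. A row lasts 1/8 s, in which the tool goes at most 0.0625 m and 0.188 rad, less where a joint would pass 70% of its speed; a pose out of reach is approached as far as the arm can. The fingers move at their own pace and stop on an object; the grip force is fixed at half the most. Time passes only in rows, so rows that do not move let the fingers close. It prints the time, the measured TCP pose, the force, the opening and the grip force at its end.
- robot.read_state(): the state, without advancing time (a new reading comes with each control period).
- robot.grab_frame(name): name is "scene" or "top" or "wrist"; returns a dict with "pixels" (480x640x3 uint8, red, green, blue), "intrinsics" (3x3 intrinsics, pixels), "position" and "attitude" of the camera in the world; the wrist camera has in their place "mount" (4x4, takes a point from camera to tool coordinates, whose origin is the TCP and whose axes are the flange's). Camera axes: x right, y down, z forward; pixel columns grow to the right and rows downward; lengths in m; the calibration is good to about 2 mm. The wrist camera is an equidistant fisheye: a pixel r from the principal point sees the ray r / f radians off the axis. A picture is of the moment at which its call begins: read the wrist's pose just before it. There is no depth.
- robot.job_done(): hands the job in; it is judged then, once.
The state is a dict: "time": time; "joint_pos": joint angles; "dq": joint speeds; "tau": joint torques, N m; "ee_pos": TCP position; "orientation": TCP orientation; "ft_force": force on the tool from outside, world axes, zero at the start; "wrist_torque": the same for the moment, N m; "opening": opening from 0.0 (shut) to 1.0 (fully open); "finger_force": force on a finger pad.
Only numpy, scipy, OpenCV 4.12 (cv2) and the standard library are available. Lean on these libraries where they do the work, as an engineer would, in place of code of your own. Each camera call takes 0.05 s, during which the arm holds its last target. There are 200 camera calls.

TASK

Pack the four white-lidded pigment jars into the plywood caddy for the next basin, each standing upright on the pad of its own colour. Keep the jars upright and set them down gently, without dropping them, and leave the two black-lidded jars where they stand.

Things in the scene. Friction and masses are not known exactly. Their poses are not given: they have to be found in the camera images.
- jar_red: White-lidded pigment jar, red: a closed upright round glass jar with red pigment inside and a red disc in the middle of its white lid. 48 mm in diameter (lid 49 mm), 90 mm high, about 0.15 to 0.3 kg, loose. Origin: centre of its underside; z up.
- jar_yellow: White-lidded pigment jar, yellow: a closed upright round glass jar with yellow pigment inside and a yellow disc in the middle of its white lid. 48 mm in diameter (lid 49 mm), 90 mm high, about 0.15 to 0.3 kg, loose. Origin: centre of its underside; z up.
- jar_blue: White-lidded pigment jar, blue: a closed upright round glass jar with blue pigment inside and a blue disc in the middle of its white lid. 48 mm in diameter (lid 49 mm), 90 mm high, about 0.15 to 0.3 kg, loose. Origin: centre of its underside; z up.
- jar_green: White-lidded pigment jar, green: a closed upright round glass jar with green pigment inside and a green disc in the middle of its white lid. 48 mm in diameter (lid 49 mm), 90 mm high, about 0.15 to 0.3 kg, loose. Origin: centre of its underside; z up.
- dark_red: Black-lidded look-alike jar, red: the same size and shape, red pigment and a red disc, but the lid round the disc is black. Not wanted: stays where it stands. Loose. Origin: centre of its underside; z up.
- dark_blue: Black-lidded look-alike jar, blue: the same size and shape, blue pigment and a blue disc, but the lid round the disc is black. Not wanted: stays where it stands. Loose. Origin: centre of its underside; z up.
- pad_red: Red pad 60 x 60 x 3 mm, fixed, centred in a cell of the fixed plywood caddy. Origin: centre of its underside, 5 mm above the table; its top (where a jar stands) is at 8 mm. The caddy's 4 cells, in any colour order, lie in a row along the pads' y axis, 74 mm apart; each is 68 x 68 mm inside, walls 6 mm thick with tops 35 mm above the table. Caddy: 80 (x) by 302 (y) mm.
- pad_yellow: Yellow pad 60 x 60 x 3 mm, fixed, centred in a cell of the fixed plywood caddy. Origin: centre of its underside, 5 mm above the table; its top (where a jar stands) is at 8 mm. The caddy's 4 cells, in any colour order, lie in a row along the pads' y axis, 74 mm apart; each is 68 x 68 mm inside, walls 6 mm thick with tops 35 mm above the table. Caddy: 80 (x) by 302 (y) mm.
- pad_blue: Blue pad 60 x 60 x 3 mm, fixed, centred in a cell of the fixed plywood caddy. Origin: centre of its underside, 5 mm above the table; its top (where a jar stands) is at 8 mm. The caddy's 4 cells, in any colour order, lie in a row along the pads' y axis, 74 mm apart; each is 68 x 68 mm inside, walls 6 mm thick with tops 35 mm above the table. Caddy: 80 (x) by 302 (y) mm.
- pad_green: Green pad 60 x 60 x 3 mm, fixed, centred in a cell of the fixed plywood caddy. Origin: centre of its underside, 5 mm above the table; its top (where a jar stands) is at 8 mm. The caddy's 4 cells, in any colour order, lie in a row along the pads' y axis, 74 mm apart; each is 68 x 68 mm inside, walls 6 mm thick with tops 35 mm above the table. Caddy: 80 (x) by 302 (y) mm.

How it is judged:
At the end, for the whole second after the job is handed in: Each white-lidded jar stands at rest in the caddy cell whose pad has its colour: upright within 0.1 rad, within 15 mm of the pad's centre and down on the pad (within 4 mm). Both black-lidded jars stand upright within 30 mm of where they began (horizontal distance between jar_red and pad_red below 0.015 m and z of jar_red in the frame of pad_red between 0 and 0.007 m and angle between each of jar_red, jar_yellow, jar_blue, jar_green, dark_red, dark_blue's own z axis and vertical below 0.1 rad and linear speed of each of jar_red, jar_yellow, jar_blue, jar_green, dark_red, dark_blue below 0.02 m/s and horizontal distance between jar_yellow and pad_yellow below 0.015 m and z of jar_yellow in the frame of pad_yellow between 0 and 0.007 m and horizontal distance between jar_blue and pad_blue below 0.015 m and z of jar_blue in the frame of pad_blue between 0 and 0.007 m and horizontal distance between jar_green and pad_green below 0.015 m and z of jar_green in the frame of pad_green between 0 and 0.007 m and distance of each of dark_red, dark_blue from where it was at the start of the episode below 0.03 m); the robot touches nothing.
It fails at once if a black-lidded jar is moved by more than 30 mm (distance of any of dark_red, dark_blue from where it was at the start of the episode above 0.03 m).
It fails at once if a jar is tipped by more than about 30 degrees (angle between any of jar_red, jar_yellow, jar_blue, jar_green, dark_red, dark_blue's own z axis and vertical above 0.5 rad).
It fails at once if a white-lidded jar is dropped (falls free by more than about 2 cm, or is knocked flying) ((linear speed of jar_red above 0.6 m/s and contact force between jar_red and the fingers below 0.05 N) or (linear speed of jar_yellow above 0.6 m/s and contact force between jar_yellow and the fingers below 0.05 N) or (linear speed of jar_blue above 0.6 m/s and contact force between jar_blue and the fingers below 0.05 N) or (linear speed of jar_green above 0.6 m/s and contact force between jar_green and the fingers below 0.05 N)).
It also fails if it takes over 96 s, if anything falls off the work surface, if the arm or the gripper's body presses on something with over 40 N, if the wrist force passes 120 N, or if a joint passes its speed limit or range.

## Working session

There is one attempt and no reset: what is moved stays moved. The work goes in short steps, Python scripts to look and compute and a shell command to move; the robot and the scene stay as the last step left them, time stands still between calls to the robot, and variables do not carry over. Pictures are saved under pics/ and viewed, at most 14 in all, crops included, and the job is handed in when it is done.

```bash
mkdir -p pics; ls; python3 - <<'E'
from station import robot
import cv2,numpy as np
for n in ("top","scene"):
    f=robot.grab_frame(n); cv2.imwrite(f"pics/{n}0.png",f["pixels"][:,:,::-1])
    print(n,f["intrinsics"],f["position"],f["attitude"])
    np.savez(f"pics/{n}0.npz",**f)
s=robot.read_state(); print(s)
E
```

```text
pics
top [[526.05916798   0.         318.50832882]
 [  0.         526.05916798 237.27046251]
 [  0.           0.           1.        ]] [ 0.45496286 -0.01509253  1.12190415] [-0.0241548   0.71634156 -0.69688214  0.02503189]
scene [[450.52057384   0.         323.60741633]
 [  0.         450.52057384 236.60412196]
 [  0.           0.           1.        ]] [1.01830558 0.4816792  0.74351686] [-0.14186357  0.34640289  0.86083619 -0.34473296]
{'time': 0.1, 'joint_pos': array([-1.44259726e+00,  2.59108125e-01,  2.08359714e-02,  1.33367615e+00,
       -2.04069876e-05,  1.41822701e+00]), 'dq': array([-0.00024817, -0.00033712,  0.00268309,  0.00021524,  0.00051322,
       -0.00200554]), 'tau': array([ 3.29785609e-03, -5.56695628e+01,  3.45072019e+01,  1.16445983e-02,
       -1.77387374e-04,  6.08546046e-06]), 'ee_pos': array([ 0.15237753, -0.52822705,  0.24174103]), 'orientation': array([-5.76071077e-04,  9.90162147e-01,  1.39923521e-01, -3.18440280e-06]), 'ft_force': array([ 0.42791909, -0.43855554, -0.66477008]), 'wrist_torque': array([ 0.07681534,  0.01742479, -0.03732393]), 'finger_force': 0.0, 'opening': 1.0002541341731501}
```

View pics/top0.png

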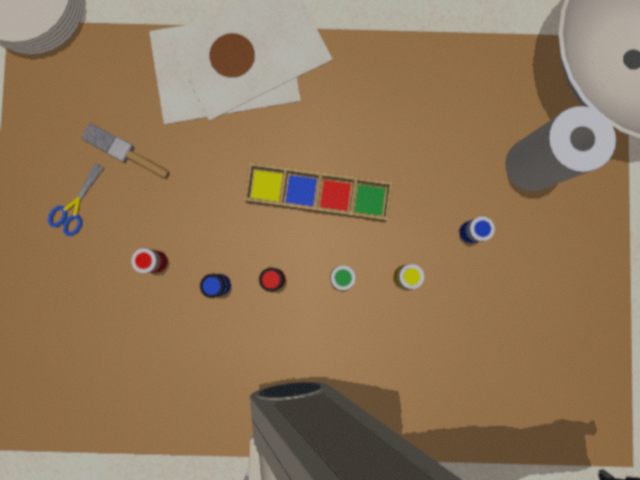

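View pics/scene0.png

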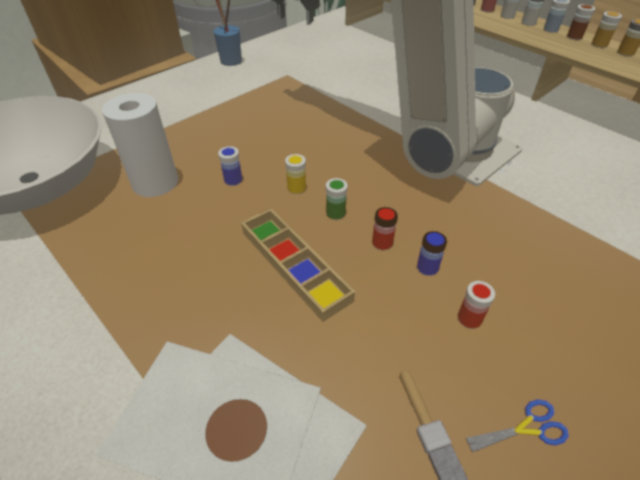

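The top view shows white-lidded jars red (144,261), green (343,278), yellow (411,277) and blue (482,229). The black-lidded jars are blue (212,286) and red (271,280). The pads are yellow (267,185), blue (301,190), red (336,195) and green (370,199). The scene view shows the same objects. Next I triangulate disc and pad centroids from both views.

```bash
cat > h.py <<'E'
import cv2,numpy as np
from scipy.spatial.transform import Rotation as R
def rot(q): return R.from_quat([q[1],q[2],q[3],q[0]]).as_matrix()
def mask(px,c):
    h,s,v=[a.astype(int) for a in cv2.split(cv2.cvtColor(px,cv2.COLOR_RGB2HSV))]
    m={'red':((h<6)|(h>174))&(s>190)&(v>120),'yellow':(h>23)&(h<34)&(s>150)&(v>120),
       'blue':(h>108)&(h<128)&(s>150)&(v>110),'green':(h>50)&(h<78)&(s>130)&(v>70)}[c]
    return m.astype(np.uint8)
def blobs(px,c,amin=60):
    n,l,st,ce=cv2.connectedComponentsWithStats(mask(px,c))
    return [(ce[i],st[i,4]) for i in range(1,n) if st[i,4]>=amin]
def ray(f,uv):
    k=f["intrinsics"]; d=rot(f["attitude"])@np.linalg.solve(k,[*uv,1]); return np.array(f["position"]),d/np.linalg.norm(d)
def plane(f,uv,z):
    o,d=ray(f,uv); return o+d*(z-o[2])/d[2]
def tri(f1,u1,f2,u2):
    o1,d1=ray(f1,u1);o2,d2=ray(f2,u2)
    t=np.linalg.lstsq(np.c_[d1,-d2],o2-o1,rcond=None)[0]
    a,b=o1+t[0]*d1,o2+t[1]*d2
    return (a+b)/2,np.linalg.norm(a-b)
E
python3 - <<'E'
from h import *
T=np.load("pics/top0.npz");S=np.load("pics/scene0.npz")
np.set_printoptions(precision=4,suppress=True)
for c in('red','yellow','blue','green'):
    bt=blobs(T["pixels"],c);bs=blobs(S["pixels"],c,40)
    print(c,'scene',[(b[0].round(),b[1]) for b in bs])
    for u,a in bt:
        print('  top',u.round(1),a,'z=.09',plane(T,u,.09)[:2],'z=.008',plane(T,u,.008)[:2])
        for v,_ in bs:
            p,g=tri(T,u,S,v)
            if g<.006 and -.01<p[2]<.12: print('     tri',p,g.round(4),v.round(1))
E
```

```text
red scene [(array([386., 214.]), np.int32(149)), (array([284., 249.]), np.int32(277)), (array([481., 291.]), np.int32(136))]
  top [335.  194.9] 672 z=.09 [ 0.6118 -0.0458] z=.008 [ 0.6242 -0.0482]
     tri [ 0.6225 -0.0477  0.0183] 0.0005 [283.8 249.5]
  top [142.9 260.3] 157 z=.09 [0.4722 0.3272] z=.008 [0.4736 0.3544]
     tri [0.4718 0.3272 0.0919] 0.0014 [481.  290.9]
  top [270.3 279.4] 215 z=.09 [0.4418 0.0765] z=.008 [0.4408 0.0838]
     tri [0.4413 0.0771 0.0916] 0.0018 [386.1 213.8]
yellow scene [(array([295., 159.]), np.int32(65)), (array([326., 293.]), np.int32(533)), (array([526., 427.]), np.int32(224))]
  top [266.4 185.3] 831 z=.09 [0.6272 0.0905] z=.008 [0.6409 0.0989]
     tri [0.6386 0.0987 0.0171] 0.0021 [325.9 293.5]
  top [ 73.7 204.8] 130 z=.09 [0.5777 0.4692] z=.008 [0.5874 0.5077]
     tri [0.5869 0.5085 0.0084] 0.002 [526.1 427.5]
  top [411.6 276. ] 191 z=.09 [ 0.4559 -0.1996] z=.008 [ 0.456  -0.2142]
     tri [ 0.4551 -0.1984  0.0922] 0.0022 [294.7 159.2]
blue scene [(array([435., 239.]), np.int32(125)), (array([304., 271.]), np.int32(265)), (array([559., 439.]), np.int32(52))]
  top [300.8 190.3] 673 z=.09 [0.6191 0.0222] z=.008 [0.6321 0.0251]
     tri [0.6303 0.0252 0.0171] 0.0012 [304.  270.6]
  top [ 56.3 216.8] 113 z=.09 [0.553 0.502] z=.008 [0.5608 0.5431]
  top [ 71.6 225.1] 127 z=.09 [0.5374 0.4709] z=.008 [0.544  0.5096]
  top [482.1 228.2] 175 z=.09 [ 0.5537 -0.3371] z=.008 [ 0.5616 -0.3627]
  top [211.2 285.5] 251 z=.09 [0.4267 0.1916] z=.008 [0.4245 0.208 ]
     tri [0.4263 0.1919 0.0923] 0.0018 [434.9 238.6]
green scene [(array([336., 184.]), np.int32(56)), (array([265., 230.]), np.int32(215))]
  top [369.4 199.6] 683 z=.09 [ 0.6043 -0.1139] z=.008 [ 0.6162 -0.1218]
     tri [ 0.6145 -0.1207  0.0195] 0.0001 [265.3 229.9]
  top [342.8 277.4] 167 z=.09 [ 0.4495 -0.0651] z=.008 [ 0.4491 -0.0691]
     tri [ 0.4488 -0.0642  0.0913] 0.0024 [336.3 184.4]
```

```bash
cat >> h.py <<'E'
JAR=dict(red=(.4720,.3270),yellow=(.4555,-.1992),blue=(.5535,-.3367),green=(.4492,-.0649))
PAD=dict(red=(.6242,-.0482),yellow=(.6409,.0989),blue=(.6321,.0251),green=(.6162,-.1218))
def togo(x,y,z,yaw=np.pi/2-.111):
    from station import robot
    s=robot.read_state(); M=rot(s["orientation"])
    d=M.T@(np.array([x,y,z])-s["ee_pos"])
    ph=np.arctan2(M[1,0],M[0,0]); e=(yaw-ph+np.pi)%(2*np.pi)-np.pi
    print("to go, tool axes",d.round(4),"rz",round(-e,4),"tilt",np.arccos(-M[2,2]).round(4),"at",s["ee_pos"].round(4),"t",s["time"],"open",round(s["opening"],3))
E
python3 -m creep '0 0 0 0 0 -0.147 1; 0 0 0 0 0 -0.147 1; 0 0 0 0 0 -0.147 1; 0 0 0 0 0 -0.147 1; 0 0 0 0 0 -0.147 1; 0 0 0 0 0 -0.147 1; 0 0 0 0 0 -0.147 1; 0 0 0 0 0 -0.147 1'
python3 -c "
from h import *
togo(*JAR['green'],.2)"
```

```text
time: 1.1
ee_pos: [0.1524, -0.5283, 0.2419]
orientation: [-0.0, 0.745, 0.667, 0.0]
ft_force: [0.0, -0.3, 0.5]
opening: 1.0
finger_force: 0.0
to go, tool axes [0.4929 0.2446 0.0422] rz 0.0019 tilt 0.0009 at [ 0.1524 -0.5283  0.2419] t 1.1 open 1.0
```

```bash
python3 -m creep '0.0493 0.0245 0 0 0 0 1; 0.0493 0.0245 0 0 0 0 1; 0.0493 0.0245 0 0 0 0 1; 0.0493 0.0245 0 0 0 0 1; 0.0493 0.0245 0 0 0 0 1; 0.0493 0.0245 0 0 0 0 1; 0.0493 0.0245 0 0 0 0 1; 0.0493 0.0245 0 0 0 0 1; 0.0493 0.0245 0 0 0 0 1; 0.0493 0.0245 0 0 0 0 1; 0 0 0 0 0 0 1'
python3 -m creep '0.0493 0.0245 0 0 0 0 1; 0.0493 0.0245 0 0 0 0 1; 0.0493 0.0245 0 0 0 0 1; 0.0493 0.0245 0 0 0 0 1; 0.0493 0.0245 0 0 0 0 1; 0.0493 0.0245 0 0 0 0 1; 0.0493 0.0245 0 0 0 0 1; 0.0493 0.0245 0 0 0 0 1; 0.0493 0.0245 0 0 0 0 1; 0.0493 0.0245 0 0 0 0 1'
python3 - <<'E'
from h import *
from station import robot
togo(*JAR['green'],.2)
s=robot.read_state();f=robot.grab_frame("wrist")
cv2.imwrite("pics/w1.png",f["pixels"][:,:,::-1]); np.savez("pics/w1.npz",ee=s["ee_pos"],q=s["orientation"],**f)
print(f["intrinsics"],f["mount"])
E
```

```text
time: 2.35
ee_pos: [0.4525, -0.0648, 0.2422]
orientation: [0.0, 0.746, 0.666, -0.0]
ft_force: [0.2, -0.5, 0.3]
opening: 0.996
finger_force: 0.0
to go, tool axes [-0.0005 -0.0033  0.0422] rz -0.003 tilt 0.0001 at [ 0.4525 -0.0648  0.2422] t 2.35 open 0.996
[[371.64829954   0.         318.25987072]
 [  0.         371.64829954 240.61710814]
 [  0.           0.           1.        ]] [[-7.49632798e-04 -9.55211176e-01 -2.95924056e-01  7.59171786e-02]
 [ 9.99999707e-01 -6.70974664e-04 -3.67358039e-04  4.10124948e-04]
 [ 1.52346960e-04 -2.95924245e-01  9.55211400e-01 -1.31679791e-01]
 [ 0.00000000e+00  0.00000000e+00  0.00000000e+00  1.00000000e+00]]Traceback (most recent call last):
ValueError: 1 to 10 rows of numbers within range
```

View pics/w1.png

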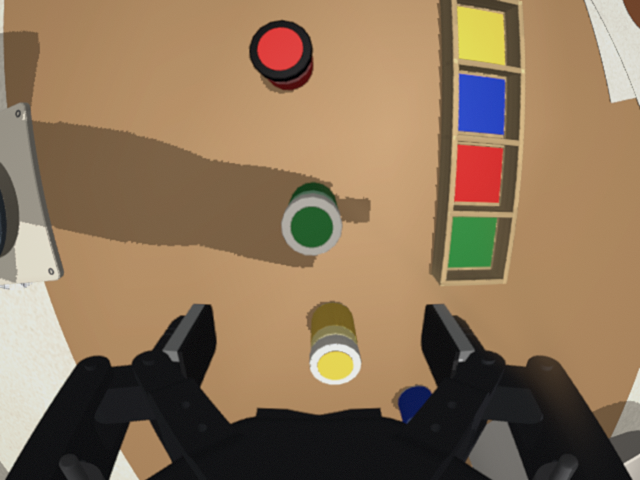

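The wrist view shows the green jar lid at (311,227) and the yellow jar at (335,364). The pads, partly hidden by the near wall, are green (473,242), red (479,175), blue (482,104) and yellow (482,36). I cross-check these against the top view.

```bash
cat >> h.py <<'E'
def wray(w,uv):
    k=w["intrinsics"];m=w["mount"];p=(np.array(uv)-k[:2,2])/k[0,0];r=np.linalg.norm(p)
    d=np.array([*(p/r*np.sin(r)),np.cos(r)]);M=rot(w["q"])
    return w["ee"]+M@m[:3,3],M@m[:3,:3]@d
def isect(o1,d1,o2,d2):
    t=np.linalg.lstsq(np.c_[d1,-d2],o2-o1,rcond=None)[0]
    a,b=o1+t[0]*d1,o2+t[1]*d2; return (a+b)/2,np.linalg.norm(a-b)
E
python3 - <<'E'
from h import *
np.set_printoptions(precision=4,suppress=True)
T=np.load("pics/top0.npz");W=np.load("pics/w1.npz")
for c in('red','yellow','blue','green'):
    for u,a in blobs(W["pixels"],c,250):
        o,d=wray(W,u)
        P=lambda z:(o+d*(z-o[2])/d[2])[:2]
        print(c,u.round(),a,'z.092',P(.092),'z.008',P(.008))
        for v,_ in blobs(T["pixels"],c):
            p,g=isect(o,d,*ray(T,v))
            if g<.01 and -.02<p[2]<.12: print('   tri',p,g.round(4))
E
```

```text
red [478. 174.] 2335 z.092 [ 0.5864 -0.0345] z.008 [ 0.6235 -0.048 ]
   tri [ 0.6246 -0.0483  0.0056] 0.0001
yellow [481.  36.] 2284 z.092 [0.5992 0.0784] z.008 [0.6402 0.0986]
   tri [0.6412 0.0991 0.0059] 0.0
yellow [335. 365.] 734 z.092 [ 0.453  -0.1976] z.008 [ 0.4505 -0.2596]
   tri [ 0.4544 -0.1996  0.0893] 0.0029
blue [481. 104.] 2432 z.092 [0.5927 0.0214] z.008 [0.6317 0.0247]
   tri [0.6323 0.0249 0.0067] 0.0005
green [311. 227.] 1230 z.092 [ 0.4474 -0.0641] z.008 [ 0.4432 -0.0863]
   tri [ 0.4484 -0.0649  0.0899] 0.0023
green [472. 242.] 2003 z.092 [ 0.5799 -0.0918] z.008 [ 0.6151 -0.1223]
   tri [ 0.6159 -0.1223  0.007 ] 0.0011
```

The views agree, with pad tops at about 7 mm and lids at about 90 mm. I start with the green jar: descend and grip.

```bash
python3 -m creep '0 -0.004 0.03 0 0 0 1; 0 0 0.03 0 0 0 1; 0 0 0.03 0 0 0 1; 0 0 0.03 0 0 0 1; 0 0 0.02 0 0 0 1; 0 0 0.02 0 0 0 1; 0 0 0.02 0 0 0 1; 0 0 0 0 0 0 1'
python3 -m creep '0 0 0 0 0 0 0.7; 0 0 0 0 0 0 0.5; 0 0 0 0 0 0 0.3; 0 0 0 0 0 0 0; 0 0 0 0 0 0 0; 0 0 0 0 0 0 0; 0 0 0 0 0 0 0'
python3 -c "
from h import *
togo(*PAD['green'],.17)"
```

```text
time: 3.4
ee_pos: [0.4469, -0.0658, 0.0612]
orientation: [-0.001, 0.746, 0.666, -0.001]
ft_force: [0.0, -1.0, 0.9]
opening: 1.001
finger_force: 0.0
time: 4.28
ee_pos: [0.4482, -0.0662, 0.0631]
orientation: [0.001, 0.746, 0.666, 0.0]
ft_force: [-1.8, 0.6, 5.1]
opening: 0.55
finger_force: 60.6
to go, tool axes [-0.0362  0.1733 -0.1066] rz -0.003 tilt 0.0013 at [ 0.4482 -0.0662  0.0631] t 4.275 open 0.55
```

```bash
python3 -m creep '0 0 -0.02 0 0 0 0; 0 0 -0.03 0 0 0 0; 0 0 -0.03 0 0 0 0; 0 0 -0.02 0 0 0 0; -0.006 0.029 0 0 0 0 0; -0.006 0.029 0 0 0 0 0; -0.006 0.029 0 0 0 0 0; -0.006 0.029 0 0 0 0 0; -0.006 0.029 0 0 0 0 0; -0.006 0.028 0 0 0 0 0'
python3 -m creep '0 0 0 0 0 0 0'
python3 -c "
from h import *
togo(.616,-.122,.072)"
```

```text
time: 5.52
ee_pos: [0.6165, -0.1218, 0.1623]
orientation: [-0.0, 0.746, 0.666, -0.0]
ft_force: [0.4, 0.5, -1.9]
opening: 0.547
finger_force: 62.1
time: 5.65
ee_pos: [0.6168, -0.1221, 0.1615]
orientation: [-0.0, 0.746, 0.666, -0.0]
ft_force: [0.1, -0.9, -2.8]
opening: 0.544
finger_force: 62.5
to go, tool axes [-0.     -0.0008  0.0895] rz -0.0033 tilt 0.0004 at [ 0.6168 -0.1221  0.1615] t 5.65 open 0.544
```

```bash
python3 -m creep '0 0 0.025 0 0 0 0; 0 0 0.025 0 0 0 0; 0 0 0.02 0 0 0 0; 0 0 0.01 0 0 0 0; 0 0 0.005 0 0 0 0; 0 0 0.003 0 0 0 0; 0 0 0 0 0 0 0'
```

```text
time: 6.52
ee_pos: [0.6158, -0.1216, 0.0747]
orientation: [0.0, 0.746, 0.666, 0.0]
ft_force: [0.5, 0.6, -2.2]
opening: 0.546
finger_force: 62.5
```

```bash
python3 -m creep '0 0 0.0015 0 0 0 0; 0 0 0.0015 0 0 0 0; 0 0 0 0 0 0 0'
```

```text
time: 6.9
ee_pos: [0.6158, -0.1215, 0.0713]
orientation: [0.0, 0.746, 0.666, 0.0]
ft_force: [0.5, 0.1, -2.4]
opening: 0.547
finger_force: 62.6
```

```bash
python3 -m creep '0 0 0.001 0 0 0 0; 0 0 0.001 0 0 0 0; 0 0 0 0 0 0 0'
```

```text
time: 7.28
ee_pos: [0.6158, -0.1216, 0.0712]
orientation: [0.001, 0.746, 0.666, 0.0]
ft_force: [-5.6, 1.8, 13.2]
opening: 0.545
finger_force: 64.1
```

Contact on the pad at TCP z of 0.0712. Release and rise.

```bash
python3 -m creep '0 0 -0.001 0 0 0 0.6; 0 0 0 0 0 0 0.7; 0 0 0 0 0 0 1; 0 0 0 0 0 0 1; 0 0 0 0 0 0 1; 0 0 -0.03 0 0 0 1; 0 0 -0.04 0 0 0 1; 0 0 -0.04 0 0 0 1; 0 0 -0.03 0 0 0 1; 0 0 0 0 0 0 1'
python3 - <<'E'
from h import *
from station import robot
togo(.4548,-.199,.2)
s=robot.read_state();f=robot.grab_frame("wrist")
w=dict(ee=s["ee_pos"],q=s["orientation"],**f); np.savez("pics/w2.npz",**w)
for u,a in blobs(f["pixels"],"green",250):
    o,d=wray(w,u); print(u,a,(o+d*(.098-o[2])/d[2]))
f=robot.grab_frame("top");cv2.imwrite("pics/top1.png",f["pixels"][:,:,::-1])
E
```

```text
time: 8.52
ee_pos: [0.6166, -0.1218, 0.2128]
orientation: [0.002, 0.746, 0.666, 0.001]
ft_force: [0.2, -0.4, -0.5]
opening: 0.999
finger_force: 0.0
to go, tool axes [-0.0951 -0.1521  0.0122] rz -0.0029 tilt 0.0045 at [ 0.6166 -0.1218  0.2128] t 8.525 open 0.999
[301.28179191 190.0982659 ] 692 [ 0.61014405 -0.08587635  0.098     ]
[314.54953846 237.60123077] 1625 [ 0.61509031 -0.11996124  0.098     ]
```

View pics/top1.png

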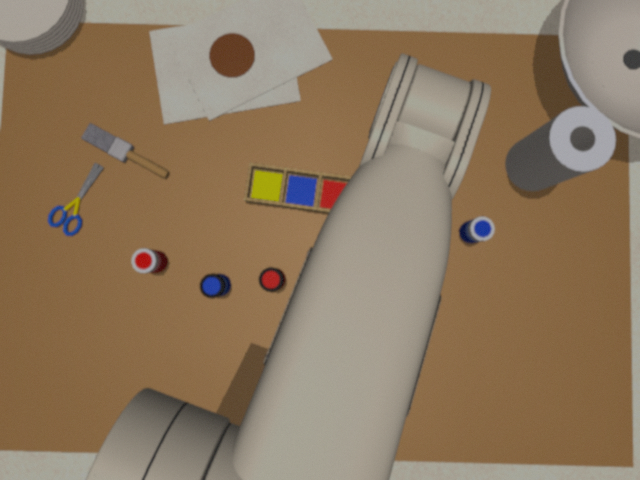

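The top view is blocked by the arm over the caddy, but the other jars are unmoved. The wrist puts the green lid at (0.615, -0.120), within 2 mm of its pad centre. Next is yellow.

```bash
python3 -m creep '-0.024 -0.038 0 0 0 0 1; -0.024 -0.038 0 0 0 0 1; -0.024 -0.038 0 0 0 0 1; -0.023 -0.038 0 0 0 0 1; 0 0 0 0 0 0 1; 0 0 0 0 0 0 1'
python3 -c "
from h import *
togo(.4548,-.199,.0615)"
```

```text
time: 9.38
ee_pos: [0.4539, -0.1986, 0.2096]
orientation: [-0.0, 0.746, 0.665, -0.0]
ft_force: [0.5, -0.0, -0.1]
opening: 0.998
finger_force: 0.0
to go, tool axes [-0.0004  0.001   0.1481] rz -0.0037 tilt 0.0009 at [ 0.4539 -0.1986  0.2096] t 9.375 open 0.998
```

```bash
python3 -m creep '0 0.001 0.03 0 0 0 1; 0 0 0.03 0 0 0 1; 0 0 0.03 0 0 0 1; 0 0 0.03 0 0 0 1; 0 0 0.018 0 0 0 1; 0 0 0.01 0 0 0 1; 0 0 0 0 0 0 1; 0 0 0 0 0 0 1'
python3 -m creep '0 0 0 0 0 0 0.7; 0 0 0 0 0 0 0.5; 0 0 0 0 0 0 0.3; 0 0 0 0 0 0 0; 0 0 0 0 0 0 0; 0 0 0 0 0 0 0; 0 0 -0.02 0 0 0 0; 0 0 -0.03 0 0 0 0; 0 0 -0.03 0 0 0 0; 0 0 -0.03 0 0 0 0'
python3 -m creep '0 0 0 0 0 0 0'
python3 -c "
from h import *
togo(.641,.099,.0725)"
```

```text
time: 10.38
ee_pos: [0.4554, -0.1988, 0.0628]
orientation: [0.0, 0.746, 0.666, 0.0]
ft_force: [-0.3, -0.6, 0.5]
opening: 1.001
finger_force: 0.0
time: 11.62
ee_pos: [0.4546, -0.1986, 0.173]
orientation: [-0.0, 0.746, 0.666, -0.0]
ft_force: [-1.0, 0.2, -2.3]
opening: 0.55
finger_force: 62.0
time: 11.75
ee_pos: [0.4556, -0.1992, 0.1738]
orientation: [0.002, 0.746, 0.666, 0.0]
ft_force: [0.0, 0.1, -3.8]
opening: 0.55
finger_force: 62.2
to go, tool axes [0.3175 0.1499 0.1013] rz -0.003 tilt 0.0035 at [ 0.4556 -0.1992  0.1738] t 11.75 open 0.55
```

```bash
python3 -m creep '0.03175 0.015 0 0 0 0 0; 0.03175 0.015 0 0 0 0 0; 0.03175 0.015 0 0 0 0 0; 0.03175 0.015 0 0 0 0 0; 0.03175 0.015 0 0 0 0 0; 0.03175 0.015 0 0 0 0 0; 0.03175 0.015 0 0 0 0 0; 0.03175 0.015 0 0 0 0 0; 0.03175 0.015 0 0 0 0 0; 0.03175 0.015 0 0 0 0 0'
python3 -m creep '0 0 0 0 0 0 0; 0 0 0.025 0 0 0 0; 0 0 0.025 0 0 0 0; 0 0 0.025 0 0 0 0; 0 0 0.012 0 0 0 0; 0 0 0.006 0 0 0 0; 0 0 0.003 0 0 0 0; 0 0 0 0 0 0 0'
python3 -c "
from h import *
togo(.641,.099,.0725)"
```

```text
time: 13.0
ee_pos: [0.64, 0.1006, 0.1701]
orientation: [-0.001, 0.746, 0.666, -0.001]
ft_force: [0.0, 0.3, -3.2]
opening: 0.551
finger_force: 62.2
time: 14.0
ee_pos: [0.6403, 0.0996, 0.0768]
orientation: [0.0, 0.746, 0.666, 0.0]
ft_force: [-0.4, 1.2, -2.8]
opening: 0.549
finger_force: 62.6
to go, tool axes [-0.0005  0.0008  0.0043] rz -0.0031 tilt 0.0008 at [0.6403 0.0996 0.0768] t 14.0 open 0.549
```

```bash
python3 -m creep '0 0 0.001 0 0 0 0; 0 0 0.001 0 0 0 0; 0 0 0.001 0 0 0 0; 0 0 0 0 0 0 0'
```

```text
time: 14.5
ee_pos: [0.64, 0.0997, 0.0732]
orientation: [-0.0, 0.746, 0.666, -0.0]
ft_force: [-0.3, -0.9, -4.0]
opening: 0.548
finger_force: 62.6
```

```bash
python3 -m creep '0 0 0.001 0 0 0 0; 0 0 0.001 0 0 0 0; 0 0 0 0 0 0 0'
```

```text
time: 14.88
ee_pos: [0.64, 0.0996, 0.0711]
orientation: [-0.0, 0.746, 0.666, -0.0]
ft_force: [-0.2, 0.2, -2.5]
opening: 0.546
finger_force: 62.6
```

```bash
python3 -m creep '0 0 0.001 0 0 0 0; 0 0 0.001 0 0 0 0; 0 0 0 0 0 0 0'
```

```text
time: 15.25
ee_pos: [0.64, 0.0997, 0.0708]
orientation: [0.0, 0.746, 0.666, 0.0]
ft_force: [-5.7, 0.3, 10.6]
opening: 0.552
finger_force: 63.9
```

Contact. Release, rise and check, then go to red.

```bash
python3 -m creep '0 0 -0.001 0 0 0 0.6; 0 0 0 0 0 0 0.7; 0 0 0 0 0 0 1; 0 0 0 0 0 0 1; 0 0 0 0 0 0 1; 0 0 -0.03 0 0 0 1; 0 0 -0.04 0 0 0 1; 0 0 -0.04 0 0 0 1; 0 0 -0.03 0 0 0 1; 0 0 0 0 0 0 1'
python3 - <<'E'
from h import *
from station import robot
togo(.472,.327,.2)
s=robot.read_state();f=robot.grab_frame("wrist")
w=dict(ee=s["ee_pos"],q=s["orientation"],**f); cv2.imwrite("pics/w3.png",f["pixels"][:,:,::-1])
for u,a in blobs(f["pixels"],"yellow",250):
    o,d=wray(w,u); print(u,a,(o+d*(.098-o[2])/d[2]))
E
```

```text
time: 16.5
ee_pos: [0.641, 0.0997, 0.2129]
orientation: [0.001, 0.746, 0.666, 0.002]
ft_force: [0.2, 0.3, -0.7]
opening: 1.004
finger_force: 0.0
to go, tool axes [ 0.2066 -0.1938  0.0121] rz -0.003 tilt 0.0046 at [0.641  0.0997 0.2129] t 16.5 open 1.004
```

View pics/w3.png

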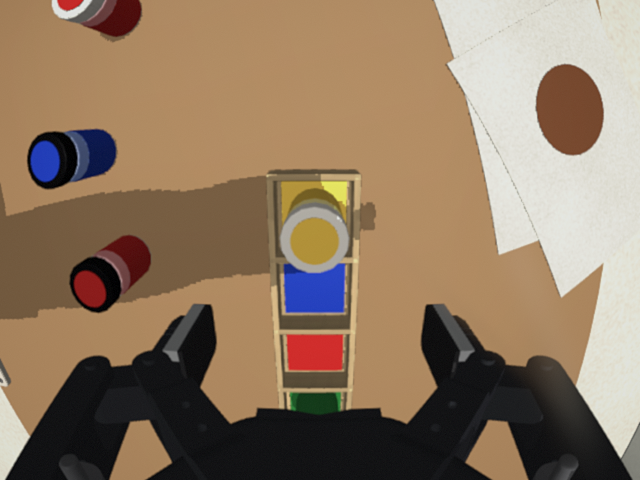

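The yellow jar stands upright in its cell with the disc at (314,238), the same place in the picture as green had, so it is centred. Now red.

```bash
python3 -m creep '0.0345 -0.0323 0 0 0 0 1; 0.0345 -0.0323 0 0 0 0 1; 0.0345 -0.0323 0 0 0 0 1; 0.0345 -0.0323 0 0 0 0 1; 0.0345 -0.0323 0 0 0 0 1; 0.0345 -0.0323 0 0 0 0 1; 0 0 0 0 0 0 1; 0 0 0 0 0 0 1'
python3 - <<'E'
from h import *
from station import robot
togo(.472,.327,.0615)
s=robot.read_state();f=robot.grab_frame("wrist")
w=dict(ee=s["ee_pos"],q=s["orientation"],**f)
for u,a in blobs(f["pixels"],"red",250):
    o,d=wray(w,u); print(u,a,(o+d*(.09-o[2])/d[2]))
E
```

```text
time: 17.55
ee_pos: [0.4708, 0.3272, 0.2093]
orientation: [-0.0, 0.746, 0.666, -0.001]
ft_force: [0.4, -0.6, 0.4]
opening: 1.005
finger_force: 0.0
to go, tool axes [1.000e-04 1.400e-03 1.478e-01] rz -0.0023 tilt 0.0015 at [0.4708 0.3272 0.2093] t 17.55 open 1.005
[317.22803618 238.09625323] 1548 [0.47022423 0.32717419 0.09      ]
```

```bash
python3 -m creep '0 0 0.03 0 0 0 1; 0 0 0.03 0 0 0 1; 0 0 0.03 0 0 0 1; 0 0 0.03 0 0 0 1; 0 0 0.018 0 0 0 1; 0 0 0.01 0 0 0 1; 0 0 0 0 0 0 1; 0 0 0 0 0 0 1'
python3 -m creep '0 0 0 0 0 0 0.7; 0 0 0 0 0 0 0.5; 0 0 0 0 0 0 0.3; 0 0 0 0 0 0 0; 0 0 0 0 0 0 0; 0 0 0 0 0 0 0; 0 0 -0.03 0 0 0 0; 0 0 -0.04 0 0 0 0; 0 0 -0.04 0 0 0 0; 0 0 -0.04 0 0 0 0'
python3 -m creep '0 0 0 0 0 0 0'
python3 -c "
from h import *
togo(.6244,-.0482,.0725)"
```

```text
time: 18.6
ee_pos: [0.4716, 0.3273, 0.063]
orientation: [0.0, 0.746, 0.665, 0.001]
ft_force: [-0.1, -0.1, -0.1]
opening: 1.001
finger_force: 0.0
time: 19.85
ee_pos: [0.4708, 0.3272, 0.2134]
orientation: [-0.0, 0.746, 0.666, -0.0]
ft_force: [-0.2, -0.4, -1.9]
opening: 0.548
finger_force: 61.9
time: 19.98
ee_pos: [0.4721, 0.3279, 0.2152]
orientation: [0.001, 0.746, 0.666, 0.003]
ft_force: [-0.1, 0.2, -2.6]
opening: 0.552
finger_force: 61.9
to go, tool axes [-0.3568  0.1935  0.1425] rz -0.0029 tilt 0.0053 at [0.4721 0.3279 0.2152] t 19.975 open 0.552
```

```bash
python3 -m creep '-0.0357 0.0194 0 0 0 0 0; -0.0357 0.0194 0 0 0 0 0; -0.0357 0.0194 0 0 0 0 0; -0.0357 0.0194 0 0 0 0 0; -0.0357 0.0194 0 0 0 0 0; -0.0357 0.0194 0 0 0 0 0; -0.0357 0.0194 0 0 0 0 0; -0.0357 0.0194 0 0 0 0 0; -0.0357 0.0194 0 0 0 0 0; -0.0357 0.0194 0 0 0 0 0'
python3 -m creep '0 0 0 0 0 0 0; 0 0 0 0 0 0 0'
python3 -c "
from h import *
togo(.6244,-.0482,.0725)"
```

```text
time: 21.22
ee_pos: [0.6231, -0.0506, 0.2107]
orientation: [-0.001, 0.746, 0.666, -0.001]
ft_force: [-0.2, -0.6, -1.7]
opening: 0.548
finger_force: 61.9
time: 21.48
ee_pos: [0.6226, -0.0492, 0.211]
orientation: [-0.001, 0.746, 0.666, -0.001]
ft_force: [0.1, -0.3, -2.3]
opening: 0.549
finger_force: 62.1
to go, tool axes [0.0011 0.0019 0.1385] rz -0.0034 tilt 0.0021 at [ 0.6226 -0.0492  0.211 ] t 21.475 open 0.549
```

```bash
python3 -m creep '0.001 0.001 0.03 0 0 0 0; 0 0 0.03 0 0 0 0; 0 0 0.03 0 0 0 0; 0 0 0.025 0 0 0 0; 0 0 0.012 0 0 0 0; 0 0 0.006 0 0 0 0; 0 0 0.003 0 0 0 0; 0 0 0 0 0 0 0'
```

```text
time: 22.48
ee_pos: [0.6245, -0.0485, 0.0768]
orientation: [0.0, 0.746, 0.666, 0.0]
ft_force: [0.0, -0.7, -1.3]
opening: 0.55
finger_force: 62.1
```

```bash
python3 -m creep '0 0 0.001 0 0 0 0; 0 0 0.001 0 0 0 0; 0 0 0 0 0 0 0'
```

```text
time: 22.85
ee_pos: [0.6243, -0.0486, 0.0743]
orientation: [0.0, 0.746, 0.666, 0.0]
ft_force: [-0.5, -0.4, -1.3]
opening: 0.552
finger_force: 62.1
```

```bash
python3 -m creep '0 0 0.001 0 0 0 0; 0 0 0.001 0 0 0 0; 0 0 0.001 0 0 0 0; 0 0 0 0 0 0 0'
```

```text
time: 23.35
ee_pos: [0.6242, -0.0485, 0.0711]
orientation: [-0.0, 0.746, 0.666, -0.0]
ft_force: [0.2, 0.7, -2.2]
opening: 0.549
finger_force: 62.1
```

```bash
python3 -m creep '0 0 0.001 0 0 0 0; 0 0 0 0 0 0 0'
```

```text
time: 23.6
ee_pos: [0.6243, -0.0485, 0.0709]
orientation: [0.0, 0.746, 0.666, 0.0]
ft_force: [-2.0, -0.2, 5.0]
opening: 0.549
finger_force: 62.6
```

```bash
python3 -m creep '0 0 0 0 0 0 0.6; 0 0 0 0 0 0 0.7; 0 0 0 0 0 0 1; 0 0 0 0 0 0 1; 0 0 0 0 0 0 1; 0 0 -0.03 0 0 0 1; 0 0 -0.04 0 0 0 1; 0 0 -0.04 0 0 0 1; 0 0 -0.03 0 0 0 1; 0 0 0 0 0 0 1'
python3 - <<'E'
from h import *
from station import robot
togo(.5535,-.3367,.2128)
s=robot.read_state();f=robot.grab_frame("wrist")
w=dict(ee=s["ee_pos"],q=s["orientation"],**f); cv2.imwrite("pics/w4.png",f["pixels"][:,:,::-1])
for u,a in blobs(f["pixels"],"red",250):
    o,d=wray(w,u); print(u,a,(o+d*(.098-o[2])/d[2]))
E
```

```text
time: 24.85
ee_pos: [0.6252, -0.0487, 0.2128]
orientation: [0.002, 0.746, 0.666, 0.001]
ft_force: [-0.8, 0.6, -0.1]
opening: 1.002
finger_force: 0.0
to go, tool axes [-0.2943 -0.0385 -0.    ] rz -0.003 tilt 0.0046 at [ 0.6252 -0.0487  0.2128] t 24.85 open 1.002
[ 65.55925926 112.28518519] 1080 [0.44588075 0.07510629 0.098     ]
[295.88333333 191.47222222] 720 [ 0.615019   -0.01323542  0.098     ]
[314.57204969 240.56335404] 1610 [ 0.62344856 -0.04896088  0.098     ]
```

Red is well centred at (0.6234, -0.0490). Now blue.

```bash
python3 -m creep '-0.042 -0.0055 0 0 0 0 1; -0.042 -0.0055 0 0 0 0 1; -0.042 -0.0055 0 0 0 0 1; -0.042 -0.0055 0 0 0 0 1; -0.042 -0.0055 0 0 0 0 1; -0.042 -0.0055 0 0 0 0 1; -0.042 -0.0055 0 0 0 0 1; 0 0 0 0 0 0 1; 0 0 0 0 0 0 1'
python3 - <<'E'
from h import *
from station import robot
s=robot.read_state();f=robot.grab_frame("wrist")
w=dict(ee=s["ee_pos"],q=s["orientation"],**f); cv2.imwrite("pics/w5.png",f["pixels"][:,:,::-1])
for u,a in blobs(f["pixels"],"blue",250):
    o,d=wray(w,u); print(u,a,(o+d*(.09-o[2])/d[2]))
togo(.5535,-.3367,.0615)
E
```

```text
time: 26.02
ee_pos: [0.5523, -0.3358, 0.209]
orientation: [-0.001, 0.746, 0.666, -0.0]
ft_force: [0.1, -0.2, 0.8]
opening: 0.999
finger_force: 0.0
[316.07138384 239.59236068] 1597 [ 0.55076613 -0.33649227  0.09      ]
to go, tool axes [-0.0013  0.0013  0.1479] rz -0.0026 tilt 0.0015 at [ 0.5525 -0.3354  0.2094] t 26.075 open 1.001
```

View pics/w5.png

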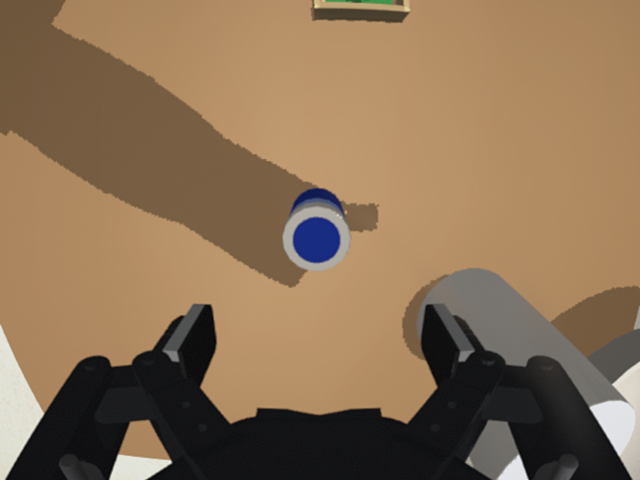

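The blue jar lid is at (316,240), centred under the gripper. The towel roll's base edge at about (420,300) is over 10 cm from the jar, clear of the gripper.

```bash
python3 -m creep '-0.001 0 0.03 0 0 0 1; 0 0 0.03 0 0 0 1; 0 0 0.03 0 0 0 1; 0 0 0.03 0 0 0 1; 0 0 0.018 0 0 0 1; 0 0 0.01 0 0 0 1; 0 0 0 0 0 0 1; 0 0 0 0 0 0 1'
python3 -m creep '0 0 0 0 0 0 0.7; 0 0 0 0 0 0 0.5; 0 0 0 0 0 0 0.3; 0 0 0 0 0 0 0; 0 0 0 0 0 0 0; 0 0 0 0 0 0 0; 0 0 -0.03 0 0 0 0; 0 0 -0.04 0 0 0 0; 0 0 -0.04 0 0 0 0; 0 0 -0.04 0 0 0 0'
python3 -m creep '0 0 0 0 0 0 0'
python3 -c "
from h import *
togo(.6320,.0250,.0725)"
```

```text
time: 27.08
ee_pos: [0.553, -0.3372, 0.0632]
orientation: [0.001, 0.746, 0.666, 0.0]
ft_force: [-0.4, -0.1, -0.3]
opening: 0.997
finger_force: 0.0
time: 28.32
ee_pos: [0.5523, -0.3371, 0.2132]
orientation: [-0.0, 0.746, 0.666, -0.0]
ft_force: [-0.1, -0.3, -2.6]
opening: 0.55
finger_force: 61.7
time: 28.45
ee_pos: [0.5534, -0.3379, 0.2154]
orientation: [0.003, 0.746, 0.666, 0.0]
ft_force: [-0.8, -1.0, -1.7]
opening: 0.552
finger_force: 61.8
to go, tool axes [0.3699 0.0361 0.142 ] rz -0.0031 tilt 0.0054 at [ 0.5534 -0.3379  0.2154] t 28.45 open 0.552
```

```bash
python3 -m creep '0.037 0.0037 0 0 0 0 0; 0.037 0.0037 0 0 0 0 0; 0.037 0.0037 0 0 0 0 0; 0.037 0.0037 0 0 0 0 0; 0.037 0.0037 0 0 0 0 0; 0.037 0.0037 0 0 0 0 0; 0.037 0.0037 0 0 0 0 0; 0.037 0.0037 0 0 0 0 0; 0.037 0.0037 0 0 0 0 0; 0.037 0.0037 0 0 0 0 0'
python3 -m creep '0 0 0 0 0 0 0; 0 0 0 0 0 0 0'
python3 -c "
from h import *
togo(.6320,.0250,.0725)"
```

```text
time: 29.7
ee_pos: [0.631, 0.0274, 0.2106]
orientation: [-0.001, 0.746, 0.666, -0.001]
ft_force: [-0.0, -0.6, -1.7]
opening: 0.546
finger_force: 61.8
time: 29.95
ee_pos: [0.6309, 0.026, 0.2111]
orientation: [-0.001, 0.746, 0.666, -0.001]
ft_force: [0.3, -0.0, -2.2]
opening: 0.549
finger_force: 61.8
to go, tool axes [-0.0008  0.0014  0.1386] rz -0.0027 tilt 0.0018 at [0.6309 0.026  0.2111] t 29.95 open 0.549
```

```bash
python3 -m creep '-0.001 0.001 0.03 0 0 0 0; 0 0 0.03 0 0 0 0; 0 0 0.03 0 0 0 0; 0 0 0.025 0 0 0 0; 0 0 0.012 0 0 0 0; 0 0 0.006 0 0 0 0; 0 0 0.003 0 0 0 0; 0 0 0.001 0 0 0 0; 0 0 0.001 0 0 0 0; 0 0 0 0 0 0 0'
```

```text
time: 31.2
ee_pos: [0.6323, 0.0251, 0.0746]
orientation: [0.0, 0.746, 0.666, 0.0]
ft_force: [0.5, -0.7, -1.8]
opening: 0.551
finger_force: 61.9
```

```bash
python3 -m creep '0 0 0.001 0 0 0 0; 0 0 0.001 0 0 0 0; 0 0 0.001 0 0 0 0; 0 0 0 0 0 0 0'
```

```text
time: 31.7
ee_pos: [0.6321, 0.0251, 0.0712]
orientation: [-0.0, 0.746, 0.666, -0.0]
ft_force: [-0.5, 0.4, -1.2]
opening: 0.55
finger_force: 61.9
```

```bash
python3 -m creep '0 0 0.001 0 0 0 0; 0 0 0 0 0 0 0'
```

```text
time: 31.95
ee_pos: [0.6322, 0.0251, 0.0709]
orientation: [0.0, 0.746, 0.666, 0.0]
ft_force: [-3.0, 0.2, 5.1]
opening: 0.545
finger_force: 62.5
```

Contact. Release, rise, then back the arm away toward the robot for an unobstructed check.

```bash
python3 -m creep '0 0 0 0 0 0 0.6; 0 0 0 0 0 0 0.7; 0 0 0 0 0 0 1; 0 0 0 0 0 0 1; 0 0 0 0 0 0 1; 0 0 -0.03 0 0 0 1; 0 0 -0.04 0 0 0 1; 0 0 -0.04 0 0 0 1; 0 0 -0.03 0 0 0 1; 0 0 0 0 0 0 1'
python3 -m creep '-0.02 -0.05 0 0 0 0 1; -0.02 -0.05 0 0 0 0 1; -0.02 -0.05 0 0 0 0 1; -0.02 -0.05 0 0 0 0 1; -0.04 0 0 0 0 0 1; -0.04 0 0 0 0 0 1; -0.04 0 0 0 0 0 1; -0.04 0 0 0 0 0 1; 0 0 0 0 0 0 1; 0 0 0 0 0 0 1'
python3 - <<'E'
from h import *
from station import robot
np.set_printoptions(precision=4,suppress=True)
fs={}
for n in("top","scene"):
    f=fs[n]=robot.grab_frame(n); cv2.imwrite(f"pics/{n}2.png",f["pixels"][:,:,::-1])
for c in JAR:
    for u,a in blobs(fs["top"]["pixels"],c,100):
        p98=plane(fs["top"],u,.098)[:2]; print(c,u.round(),a,p98,'off pad',p98-PAD[c],'z.09',plane(fs["top"],u,.09)[:2])
        for v,_ in blobs(fs["scene"]["pixels"],c,40):
            p,g=tri(fs["top"],u,fs["scene"],v)
            if g<.006 and -.01<p[2]<.12: print('   tri',p)
E
```

```text
time: 33.2
ee_pos: [0.6332, 0.025, 0.2129]
orientation: [0.002, 0.746, 0.666, 0.002]
ft_force: [-0.2, -0.8, -0.1]
opening: 1.001
finger_force: 0.0
time: 34.45
ee_pos: [0.4058, -0.1903, 0.2095]
orientation: [-0.001, 0.746, 0.665, -0.0]
ft_force: [0.1, 0.0, 0.1]
opening: 1.001
finger_force: 0.0
red [337. 187.] 141 [ 0.6263 -0.0492] off pad [ 0.0021 -0.001 ] z.09 [ 0.6276 -0.0495]
   tri [ 0.6249 -0.0482  0.0999]
red [332. 203.] 150 [ 0.5942 -0.041 ] off pad [-0.03    0.0072] z.09 [ 0.5953 -0.0412]
red [270. 279.] 210 [0.4421 0.0758] off pad [-0.1821  0.124 ] z.09 [0.442  0.0765]
   tri [0.4414 0.0771 0.0916]
yellow [262. 177.] 186 [0.6417 0.0995] off pad [0.0008 0.0006] z.09 [0.6431 0.1004]
   tri [0.6405 0.1001 0.1004]
yellow [277. 188.] 194 [0.6217 0.0693] off pad [-0.0192 -0.0296] z.09 [0.623  0.0699]
yellow [ 74. 205.] 132 [0.5766 0.4656] off pad [-0.0643  0.3667] z.09 [0.5775 0.4693]
   tri [0.5868 0.5086 0.0082]
blue [299. 182.] 172 [0.6336 0.026 ] off pad [0.0015 0.0009] z.09 [0.635  0.0263]
   tri [0.6323 0.0268 0.1002]
blue [303. 196.] 162 [0.6057 0.0177] off pad [-0.0264 -0.0074] z.09 [0.6068 0.018 ]
blue [ 56. 217.] 116 [0.5524 0.4977] off pad [-0.0797  0.4726] z.09 [0.5532 0.5017]
blue [ 72. 225.] 123 [0.5368 0.4672] off pad [-0.0953  0.4421] z.09 [0.5374 0.4709]
blue [211. 285.] 255 [0.427  0.1899] off pad [-0.2051  0.1648] z.09 [0.4268 0.1915]
   tri [0.4263 0.1919 0.0923]
green [373. 192.] 165 [ 0.6179 -0.1204] off pad [0.0017 0.0014] z.09 [ 0.6191 -0.1213]
   tri [ 0.6164 -0.1192  0.1003]
green [367. 206.] 188 [ 0.5903 -0.1082] off pad [-0.0259  0.0136] z.09 [ 0.5913 -0.1089]
```

View pics/top2.png

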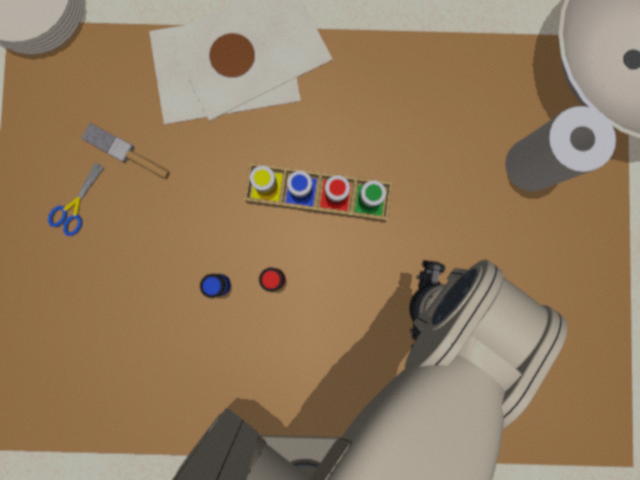

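View pics/scene2.png

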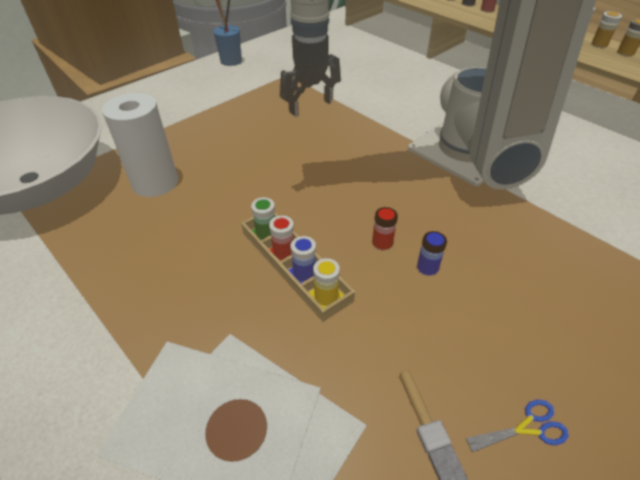

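All four jars stand upright in their own cells, at top-view pixels yellow (262,177), blue (299,182), red (337,187) and green (373,192). They are within about 3 mm of the pad centres, with lids at about 0.1 m. The black-lidded jars are unmoved at (211,285) and (270,279), and the arm touches nothing.

```bash
python3 -c "
from station import robot
print(robot.job_done())"
```

```text
the job is handed in; nothing more can be done
None
```

I packed all four white-lidded jars upright on their own colour pads, within about 3 mm of centre by the final camera check, left both black-lidded jars unmoved, and handed the job in at about 35 s; no verdict was returned.

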